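Index the turret depth stop to its fifth screw and set the stop rod on it

TASK

Set the depth stop for the next job: lift the stop rod clear of the screws, turn the turret by its handle, click by click, to the fifth stop screw, and lower the rod until it rests on that screw's head with its weight, then let go. The first stop is the one under the rod when the handle is turned anticlockwise (seen from above) as far as it goes; each click clockwise brings the next. Never force the rod and the screws together, up-and-down or sideways: they are set to height and must not be strained; and leave the bottle and jars about the stand where they are.

Things in the scene. Friction and masses are not known exactly. Their poses are not given: they have to be found in the camera images.
- stand: Grey cast-iron turret depth stop bolted to the bench. Origin: on the bench, under the turret's upright axis; z up, +x to the column at its back. Base 200 x 176 x 14 mm (73 mm to the -x side of the origin, 127 mm to +x). Column 32 x 44 mm, 132 mm high, 103 mm along +x; its arm (104 to 128 mm above the bench) guides the stop rod, which stands 45 mm along +x from the axis.
- turret: Turret: metal disc, diameter 114 mm, top 40 mm above the bench, turning on the upright axis through the stand's origin. Origin on that axis, 14 mm above the bench; its x axis points to the handle. With stop k under the rod the handle stands 30*(4-k) degrees anticlockwise, seen from above, of the stand's -x direction (first: along -y; fourth: -x; seventh: +y). End stops 7 degrees beyond first and seventh.
- disc_top (a point): Middle of the disc's top, 40 mm above the bench. Round it, at 45 mm radius and 30 degrees apart, stand seven hexagon-headed stop screws (heads 16 mm wide, flat): the first towards the turret's +y axis, the fourth opposite the handle, the seventh towards -y. Heads end 11 to 34 mm above the disc, each set differently, heights not given; the fourth is the tallest, the first three are low.
- detent (a point): Spring plunger beside the disc, on the stand's +y side (housing 30 mm high). It clicks into a notch every 30 degrees, exactly when a screw is under the rod. Out of a notch the handle needs a push rising to about 5 to 9 N; past the crest, half-way, the turret is pulled by itself into the next notch. The turret starts in a notch, with the first, second or third screw under the rod.
- grip (a point): Middle of the turret's handle, an upright black round grip of 15 mm diameter and 42 mm height (46 to 88 mm above the bench), 75 mm from the turret's axis, fixed at the end of a flat steel lever lying on the disc. The point is 67 mm above the bench.
- rod: Stop rod: upright steel rod, diameter 12 mm, sliding in the guide arm; weight 2 N, held at any height by a friction pad (4 N). Origin: its round lower tip. Fully raised the tip is 84 mm above the bench, clear of every screw by 10 mm or more (a collar then meets the arm); travel 42 mm down from there. It starts low, tip 55 to 58 mm above the bench, in the way of the fourth screw.
- rod_knob (a point): Centre of the black knob on top of the stop rod, 28 mm in diameter and 24 mm high; 100 mm above the rod's tip, on its axis.
- glue_bottle: Glue bottle, 54 mm in diameter, 160 mm high, standing on the bench at the right of the stand (a bystander). Origin: middle of its underside.
- nail_jar: Jar of nails, 62 mm in diameter, 85 mm high, standing at the left of the stand (a bystander). Origin: middle of its underside.
- screw_jar: Jar of screws, 68 mm in diameter, 95 mm high, standing nearer to the robot, left (a bystander). Origin: middle of its underside.

How it is judged (in metres and radians):
On the way:
1. the turret has clicked into the fifth stop while the rod is clear of the screws (angle between the x axis of turret and the x axis of stand, either way round between 0.4538 and 0.5934 rad and y of grip in the frame of stand above 0.02 m and contact force between rod and turret below 0.2 N), for 0.2 s.
At the end, for the whole second after the job is handed in: The turret is at rest in the notch of the fifth stop (within 3 degrees) and the stop rod stands on that screw's head, pressing on it with at least 0.3 N of its own weight (angle between the x axis of turret and the x axis of stand, either way round between 0.4712 and 0.576 rad and y of grip in the frame of stand above 0.02 m and x of grip in the frame of stand below -0.02 m and contact force between rod and turret above 0.3 N and linear speed of rod below 0.01 m/s and angular speed of turret below 0.1 rad/s); the robot touches nothing.
It fails at once if the rod and a stop screw are forced together with more than 20 N (contact force between rod and turret above 20 N).
It fails at once if a bystander is moved by more than 3 cm (distance of any of glue_bottle, nail_jar, screw_jar from where it was at the start of the episode above 0.03 m).
It also fails if it takes over 61 s, if anything falls off the work surface, if the arm or the gripper's body presses on something with over 40 N, if the wrist force passes 120 N, or if a joint passes its speed limit or range.

ROBOT

A 6-joint arm with a two-finger parallel gripper is mounted at the origin on the work surface; the furniture and walls round the work are solid. World frame = base frame: x ahead of the robot, y to its left, z up, the work surface at z = 0. Lengths are in m, angles in degrees, forces in N, time in s.
With the tool pointing down it reaches from about 0.25 to 0.725 m from the base axis. Payload 9.7 kg.
Tool frame: the origin (TCP) lies at the very end of the fingers, on their centre line; the grasp point (between the pads) lies 19 mm behind it; z points along the fingers, y is the direction in which the jaws open and shut (so a half turn about z gives the same grasp; the last joint's range is limited). The gripper opens to 85 mm and grips with 20 to 120 N. Pads are 22 mm wide; open, the fingers measure 114 mm over their backs; the gripper's body (76 mm by 85 mm) begins 54 mm behind the grasp point. The pads swing forward as they close: fully open they stand 13 mm farther back than shut.
Start: joints at [-64.171, 4.979, 10.078, 95.1, 0, 90], TCP at [0.24, -0.495, 0.231] pointing down, gripper open.
Joint ranges: [-179.16, 179.16], [-48.56, 103.87], [-65.8, 70.77], [-126.05, 130.52], [-82.76, 87.17], [-180, 180]. Speed limits (degrees/s): [127.2, 127.2, 147.25, 180, 180, 180].

INTERFACE

Orientations are given as [roll, pitch, yaw] about the fixed x, y, z axes, in that order (R = Rz(yaw) Ry(pitch) Rx(roll)).
In Python, from workcell import bot gives the robot as it stands.
- The arm moves only by the shell command python3 -m pendant 'ROWS' [FORCE]. ROWS is JSON, a list that holds one entry, the list of rows, each a list of 7 numbers: the shift along the tool's x, y, z in cm, then the turn, a rotation vector about the tool's x, y, z in rad, then the opening in per cent of the stroke, from 0 (shut) to 100 (fully open). In form: [[[dx, dy, dz, ax, ay, az, gripper], ...]]. A call has 1 to 5 rows; each row shifts and turns the pose as measured when the row begins, along the tool's axes as they then stand; what a row does not reach is not made up. A row lasts 1/12 s, in which the tool goes at most 41.7 mm and 7.16 degrees, less where a joint would pass 70% of its speed; a pose out of reach is approached as far as the arm can. A call with a gripper value outside its range is refused whole. The fingers move at their own pace and stop on an object; FORCE is the grip in N (left out, the last holds). Time passes only in rows, so rows that do not move let the fingers close. It gives the time, the measured TCP pose, the force and the opening at its end, in the units of the state.
- bot.get_obs(): the state, without advancing time (a new reading comes with each control period).
- bot.camera(name): name is "scene" or "top"; returns the picture (400x640x3 uint8, red, green, blue); there is no depth.
- bot.get_calibration(name): a dict with "intrinsics" (3x3 intrinsics, pixels), "pose" (4x4, takes a point from camera to world coordinates). Camera axes: x right, y down, z forward; pixel columns grow to the right and rows downward; lengths in m; the calibration is good to about 2 mm. A picture is of the moment at which its call begins. get_calibration takes no time and is no camera call.
- bot.job_done(): hands the job in, once; it reports no verdict.
Trained networks look in the newest picture that a camera, given by its name, has taken for a name from the list of things; names that differ only in an ending like _2 or _b are one class to them, and where a whole thing is asked for, a point or a joint stands for the part that bears it (a point fixed in the world has none). Each returns a list of dicts, best first, with "confidence" (0 to 1); they miss things now and then, are a little off and sometimes report something else, mostly with a low value. They report only what shows in the picture. A call takes as long as a camera call.
- bot.masks_of(camera, thing): "pixels" (400x640 bool, what is visible of it) and "extent" ([left, top, right, bottom] in pixels, round what is visible of it).
- bot.mark_of(camera, thing): "uv" ([column, row] in pixels: a listed point, or the origin of a listed thing).
The state is a dict: "time": time; "q": joint angles; "qd": joint speeds; "joint_efforts": joint torques, N m; "ee_pos": TCP position; "tcp_rot": TCP orientation; "wrist_force": force on the tool from outside, world axes, zero at the start; "torque": the same for the moment, N m; "opening": finger opening in m.
Only numpy, scipy, OpenCV 4.12 (cv2) and the standard library are available. Lean on these libraries where they do the work, as an engineer would, in place of code of your own. Each camera call takes 0.05 s, during which the arm holds its last target. There are 200 camera calls.

## Working session

There is one attempt and no reset: what is moved stays moved. The work goes in short steps, Python scripts to look and compute and a shell command to move; the robot and the scene stay as the last step left them, time stands still between calls to the robot, and variables do not carry over. Pictures are saved under pics/ and viewed, about 8 in all and at most 12, crops included, and the job is handed in when it is done.

```bash
ls; mkdir -p pics
cat > h.py <<'E'
import numpy as np, cv2
from workcell import bot
def ray(cam,uv):
    c=bot.get_calibration(cam);K=np.array(c["intrinsics"]);T=np.array(c["pose"])
    d=T[:3,:3]@np.linalg.solve(K,[uv[0],uv[1],1.]);return T[:3,3],d
def atz(cam,uv,z):
    o,d=ray(cam,uv);return o+d*(z-o[2])/d[2]
def proj(cam,p):
    c=bot.get_calibration(cam);T=np.linalg.inv(np.array(c["pose"]));q=np.array(c["intrinsics"])@(T[:3,:3]@np.array(p)+T[:3,3]);return q[:2]/q[2]
def tri(a,b):
    (o1,d1),(o2,d2)=a,b
    A=np.stack([d1,-d2],1);s=np.linalg.lstsq(A,o2-o1,rcond=None)[0]
    p,q=o1+d1*s[0],o2+d2*s[1];return (p+q)/2,np.linalg.norm(p-q)
E
python3 - <<'E'
from h import *
ims=[]
for c in("scene","top"):
    im=bot.camera(c);cv2.imwrite(f"pics/a_{c}.png",im[:,:,::-1])
    print(c,np.round(np.array(bot.get_calibration(c)["pose"])[:3,3],3))
zs=dict(stand=0,disc_top=.04,grip=.067,rod_knob=.157,glue_bottle=0,nail_jar=0,screw_jar=0,detent=.03,turret=.014,rod=.057)
for t in zs:
    r={}
    for c in("scene","top"):
        m=bot.mark_of(c,t)
        if m:
            r[c]=m[0]["uv"];print(t,c,np.round(m[0]["uv"],1),round(m[0]["confidence"],2),np.round(atz(c,m[0]["uv"],zs[t]),4))
    if len(r)==2:
        p,e=tri(ray("scene",r["scene"]),ray("top",r["top"]));print("   tri",np.round(p,4),round(e,4))
print({k:np.round(v,3) for k,v in bot.get_obs().items()})
E
```

```text
pics
scene [-0.06   0.853  0.689]
top [0.444 0.021 1.106]
stand scene [315.5 228.4] 0.96 [ 0.5696 -0.0128  0.    ]
stand top [340.6 201.6] 0.7 [ 0.5727 -0.0265  0.    ]
   tri [ 0.5759 -0.0256 -0.0093] 0.0049
disc_top scene [315.8 217.2] 0.85 [ 0.566  -0.0091  0.04  ]
disc_top top [340.3 199.1] 0.58 [ 0.5744 -0.0242  0.04  ]
   tri [ 0.5763 -0.0243  0.0287] 0.0013
grip scene [339.3 198.3] 0.9 [ 0.5468 -0.0963  0.067 ]
grip top [370.3 206.2] 0.88 [ 0.5525 -0.0952  0.067 ]
   tri [ 0.5503 -0.0967  0.0659] 0.0055
rod_knob scene [302.3 173.2] 0.74 [ 0.6172 -0.0169  0.157 ]
rod_knob top [344.2 173.6] 0.65 [ 0.6171 -0.0292  0.157 ]
   tri [ 0.6211 -0.0275  0.1513] 0.007
glue_bottle scene [326.7 199.3] 0.8 [ 0.6404 -0.1696  0.    ]
glue_bottle top [396.3 170.1] 0.77 [ 0.6526 -0.1728  0.    ]
   tri [ 0.65   -0.176  -0.0056] 0.0086
nail_jar scene [277.4 247.3] 0.97 [0.5965 0.1205 0.    ]
nail_jar top [280.4 195.1] 0.69 [0.5923 0.1287 0.    ]
   tri [0.5909 0.1277 0.0065] 0.0013
screw_jar scene [325. 301.] 0.84 [0.3766 0.2159 0.    ]
screw_jar top [244.2 285.2] 0.96 [0.3641 0.2217 0.    ]
   
[... 301 characters left out ...]
 0.5744 -0.0215  0.0214] 0.0049
rod scene [306.1 204.7] 0.45 [ 0.6114 -0.025   0.057 ]
rod top [396.2 168.9] 0.63 [ 0.6449 -0.1627  0.057 ]
   tri [ 0.6839 -0.1633 -0.033 ] 0.053
{'time': np.float64(1.1), 'q': array([-6.4170e+01,  4.9790e+00,  1.0078e+01,  9.5102e+01, -1.0000e-03,
        9.0003e+01]), 'qd': array([ 0.045,  0.032, -0.029, -0.039, -0.058,  0.005]), 'joint_efforts': array([-1.0000e-03, -5.2011e+01,  4.6486e+01,  2.0000e-03, -0.0000e+00,
        0.0000e+00]), 'ee_pos': array([ 0.24 , -0.495,  0.231]), 'tcp_rot': array([-1.79998e+02,  1.00000e-03,  2.58270e+01]), 'wrist_force': array([0.316, 0.468, 0.212]), 'torque': array([-0.025, -0.037,  0.002]), 'opening': np.float64(0.085)}
```

View pics/a_scene.png

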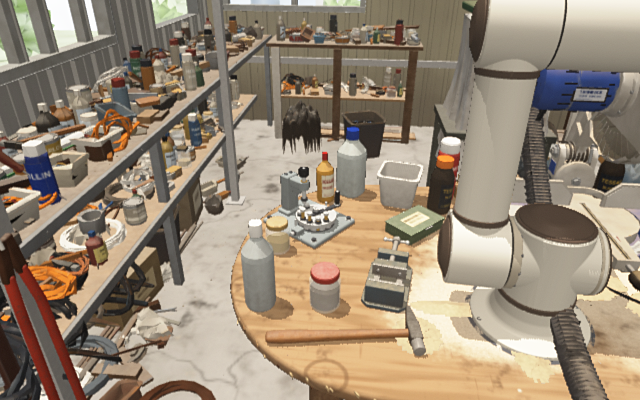

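View pics/a_top.png

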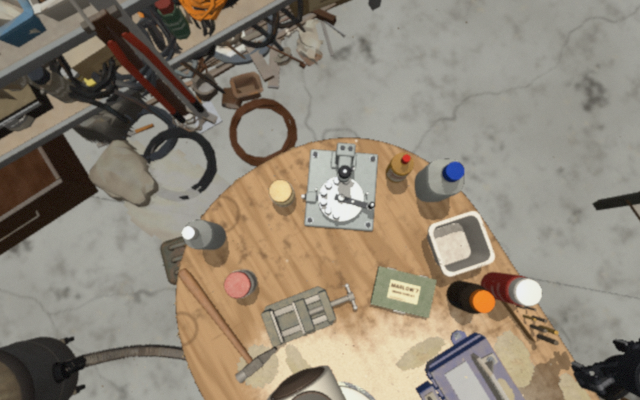

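Run:
```python
from h import *
im=cv2.imread("pics/a_top.png")[130:245,280:425]
cv2.imwrite("pics/b.png",cv2.resize(im,None,fx=5,fy=5,interpolation=cv2.INTER_CUBIC))
bot.camera("top");m=bot.masks_of("top","stand")
for x in m[:1]:
    p=x["pixels"].astype(np.uint8);c=max(cv2.findContours(p,0,2)[0],key=cv2.contourArea)
    r=cv2.minAreaRect(c);b=cv2.boxPoints(r);print(x["confidence"],r);print(b)
    for q in b: print(np.round(atz("top",q,.014),4))
for t in("rod_knob","grip"):
    for c in("top","scene"):
        bot.camera(c);print(t,c,[(np.round(k["extent"],1),round(k["confidence"],2)) for k in bot.masks_of(c,t)[:2]])
```

```text
0.96 ((340.1310729980469, 184.92759704589844), (72.49871063232422, 85.53684997558594), 4.763641834259033)
[[300.4552  224.53795]
 [307.55865 139.29655]
 [379.80695 145.31725]
 [372.7035  230.55864]]
[0.5144 0.077  0.014 ]
[0.735  0.0561 0.014 ]
[ 0.7156 -0.1302  0.014 ]
[ 0.4961 -0.1054  0.014 ]
rod_knob top [(array([337.8, 167.2, 352.9, 177.5]), 0.41)]
rod_knob scene [(array([298.4, 167.6, 311.7, 203.3]), 0.58)]
grip top [(array([319.8, 177.1, 377.5, 224.1]), 0.7)]
grip scene [(array([296.1, 193. , 336.1, 229.7]), 0.56)]
```

View pics/b.png

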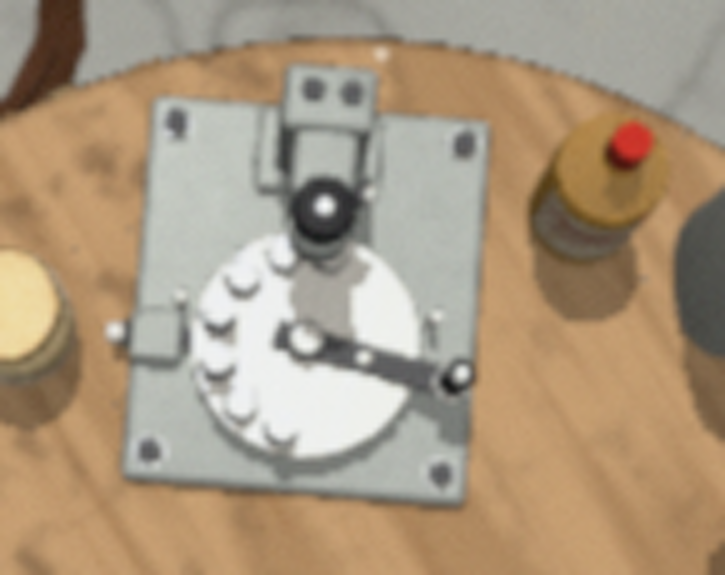

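Run:
```python
from h import *
from scipy.optimize import least_squares
def up(p): return np.array([280+(p[0]+.5)/5-.5,130+(p[1]+.5)/5-.5])
C=[(153,97),(490,122),(465,503),(122,478)]
L=[(.127,.088),(.127,-.088),(-.073,-.088),(-.073,.088)]
obs=[up(c) for c in C]
def W(s,l,z):
    c,n=np.cos(s[2]),np.sin(s[2]);return np.array([s[0]+c*l[0]-n*l[1],s[1]+n*l[0]+c*l[1],z])
r=least_squares(lambda s:np.concatenate([proj("top",W(s,l,.014))-o for l,o in zip(L,obs)]),[.57,-.025,-.09])
s=r.x;print("stand",s[:2],np.degrees(s[2]),"res px",np.round(r.fun,2))
for o in obs: print(np.round(atz("top",o,.014),4))
im=cv2.imread("pics/a_top.png");big=cv2.resize(im[130:245,280:425],None,fx=5,fy=5,interpolation=cv2.INTER_CUBIC)
def dot(p,col):
    u=(proj("top",p)-[280,130]+.5)*5-.5;cv2.circle(big,tuple(int(round(a)) for a in u),3,col,-1)
for k,col in((1,(0,0,255)),(2,(0,200,0))):
    a=np.pi+np.radians(30*(4-k))
    dot(W(s,(.075*np.cos(a),.075*np.sin(a)),.088),col)
    dot(W(s,(.06*np.cos(a),.06*np.sin(a)),.045),col)
    for j in range(1,8):
        b=a+np.radians(90+30*(j-1));dot(W(s,(.045*np.cos(b),.045*np.sin(b)),.055),col)
for t in range(0,360,10): dot(W(s,(.057*np.cos(np.radians(t)),.057*np.sin(np.radians(t))),.04),(255,0,255))
for z in(.157,.17): dot(W(s,(.045,0),z),(255,255,0))
dot(W(s,(0,0),.04),(255,0,0))
cv2.imwrite("pics/c.png",big)
```

```text
stand [ 0.57609601 -0.02531601] -5.329324813186007 res px [-0.36 -0.57  0.34 -0.57  0.43  0.71 -0.42  0.38]
[0.7092 0.0496 0.014 ]
[ 0.6929 -0.1238  0.014 ]
[ 0.497  -0.1051  0.014 ]
[0.5125 0.068  0.014 ]
```

View pics/c.png

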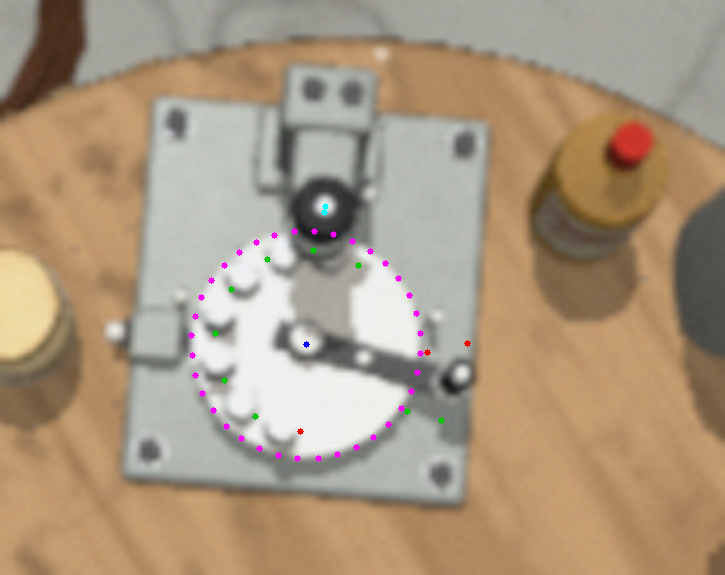

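The handle shows about 11° clockwise of the first notch, and everything else in the overlay fits. Stand at (0.576, -0.025), yaw -5.3°. First I lift and turn the tool, then go to the knob.

```bash
python3 -m pendant '[[[0,0,-2.5,0,0,0.109,60],[0,0,-2.5,0,0,0.109,60],[0,0,-2.5,0,0,0.109,60],[0,0,-2,0,0,0.109,60],[0,0,-1,0,0,0.109,60]]]' 30
cat >> h.py <<'E'
from scipy.spatial.transform import Rotation as Ro
def go(x,y,z):
    o=bot.get_obs();R=Ro.from_euler("xyz",o["tcp_rot"],degrees=True)
    d=R.inv().apply(np.array([x,y,z])-o["ee_pos"])*100
    print("t",round(float(o["time"]),2),"tool cm",np.round(d,2),"pos",np.round(o["ee_pos"],4),"rot",np.round(o["tcp_rot"],1),"F",np.round(o["wrist_force"],1),"open",round(float(o["opening"]),4))
    return d
SX,SY,SYAW=.5761,-.0253,np.radians(-5.33)
def loc(x,y): c,n=np.cos(SYAW),np.sin(SYAW);return SX+c*x-n*y,SY+n*x+c*y
E
python3 -c "
from h import *
k=loc(.045,0);print(k);go(*k,.30)
bot.camera('top');m=bot.mark_of('top','grip')[0];print(atz('top',m['uv'],.067),m['confidence'])"
```

```text
time: 2.02
ee_pos: [0.2389, -0.4935, 0.3364]
tcp_rot: [-179.6, 0.2, -6.5]
wrist_force: [-0.6, -0.5, -0.1]
opening: 0.0515
(np.float64(0.6209054288455832), np.float64(-0.029480137074711164))
t 2.02 tool cm [ 32.7  -50.41   3.83] pos [ 0.2389 -0.4935  0.3364] rot [-179.6    0.2   -6.5] F [-0.6 -0.5 -0.1] open 0.0515
[ 0.55264816 -0.10218254  0.067     ] 0.85
```

```bash
for i in 1 2; do :; done
python3 -m pendant '[[[2.1,-3.4,0,0,0,0,60],[2.1,-3.4,0,0,0,0,60],[2.1,-3.4,0,0,0,0,60],[2.1,-3.4,0,0,0,0,60],[2.1,-3.4,0,0,0,0,60]]]' >/dev/null
python3 -m pendant '[[[2.1,-3.4,0,0,0,0,60],[2.1,-3.4,0,0,0,0,60],[2.1,-3.4,0,0,0,0,60],[2.1,-3.4,0,0,0,0,60],[2.1,-3.4,0,0,0,0,60]]]'
python3 -c "
from h import *
k=loc(.045,0);go(*k,.25)"
```

```text
time: 2.95
ee_pos: [0.4832, -0.1672, 0.3235]
tcp_rot: [-179.3, 0.8, -4.4]
wrist_force: [-0.0, -0.9, -0.8]
opening: 0.051
t 2.95 tool cm [ 12.78 -14.7    7.35] pos [ 0.4832 -0.1672  0.3235] rot [-179.3    0.8   -4.4] F [-0.  -0.9 -0.8] open 0.051
```

```bash
python3 -m pendant '[[[2.6,-3,1.2,0,0,0,70],[2.6,-3,1.2,0,0,0,70],[2.6,-3,1.2,0,0,0,70],[2.5,-3,1.2,0,0,0,70],[2.3,-2.5,1.2,0,0,0,70]]]' >/dev/null
python3 -m pendant '[[[0,0,0,0,0,0,70],[0,0,0,0,0,0,70]]]'
python3 - <<'E'
from h import *
k=loc(.045,0);go(*k,.22)
im=bot.camera("top");cv2.imwrite("pics/d.png",cv2.resize(im[110:250,270:430],None,fx=5,fy=5)[:,:,::-1])
im=bot.camera("scene");cv2.imwrite("pics/e.png",cv2.resize(im[120:260,240:400],None,fx=5,fy=4.2)[:,:,::-1])
E
```

```text
time: 3.53
ee_pos: [0.6195, -0.0208, 0.2521]
tcp_rot: [-179.2, 1.2, -1.7]
wrist_force: [-1.5, -1.6, 0.1]
opening: 0.0595
t 3.53 tool cm [0.23 0.91 3.2 ] pos [ 0.6195 -0.0208  0.2521] rot [-179.2    1.2   -1.7] F [-1.5 -1.6  0.1] open 0.0595
```

View pics/e.png

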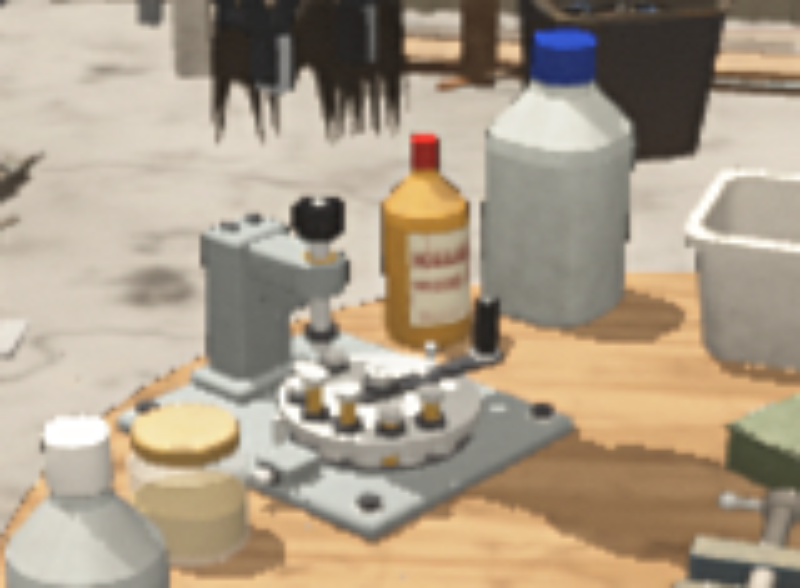

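View pics/d.png

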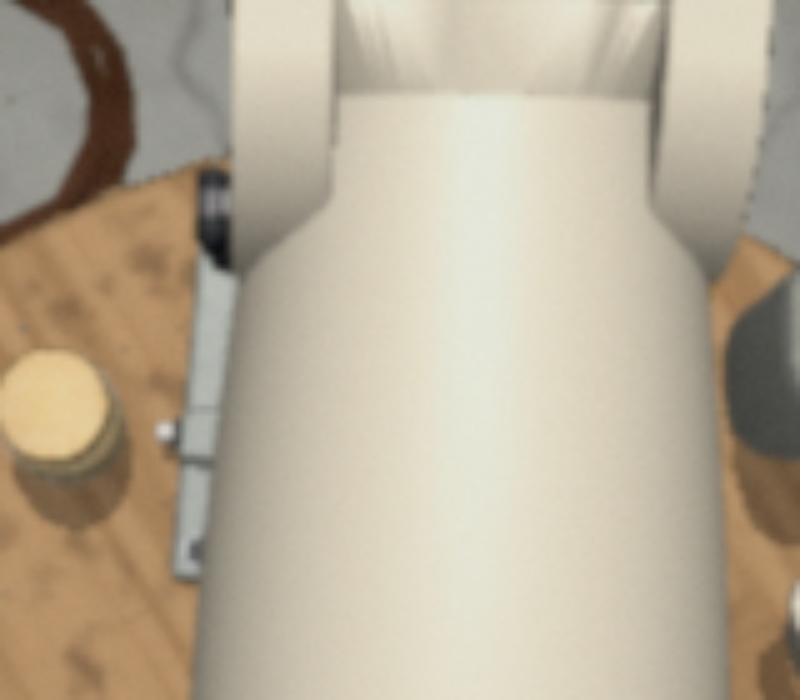

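```bash
python3 -c "
from h import *
o=bot.get_obs();print(proj('scene',o['ee_pos']),proj('top',o['ee_pos']),proj('scene',[.621,-.0295,.157]),o['q'],o['time'])
print(bot.get_calibration('scene'))"
```

```text
[302.49794886 139.38319983] [342.85046167 164.16617941] [304.02024885 171.21555529] [ -2.38750304  16.96334304  26.32024828 100.59506863   0.79733553
 179.53114409] 3.6333
{'intrinsics': array([[451.35464017,   0.        , 318.61244841],
       [  0.        , 451.35464017, 196.20532791],
       [  0.        ,   0.        ,   1.        ]]), 'pose': array([[-0.81149793, -0.28470317,  0.51030894, -0.05960775],
       [-0.5843291 ,  0.387082  , -0.71325103,  0.85256841],
       [ 0.00553342, -0.87699009, -0.48047659,  0.68947619],
       [ 0.        ,  0.        ,  0.        ,  1.        ]])}
```

```bash
cat >> h.py <<'E'
def rot(yaw):
    o=bot.get_obs();R=Ro.from_euler("xyz",o["tcp_rot"],degrees=True)
    print("rotvec",np.round((R.inv()*Ro.from_euler("xyz",[180,0,yaw],degrees=True)).as_rotvec(),3),"q6",round(float(o["q"][5]),1))
E
python3 -c "
from h import *
k=loc(.045,0);go(*k,.142);rot(6)"
```

```text
t 3.63 tool cm [ 0.46  0.91 11.04] pos [ 0.6189 -0.0218  0.2526] rot [-179.2    1.2   -1.9] F [ 0.1 -0.6 -0.3] open 0.06
rotvec [-0.016  0.02  -0.138] q6 179.5
```

```bash
python3 -m pendant '[[[0.2,0.5,0,-0.016,0.02,-0.07,65],[0.2,0.4,0,0,0,-0.068,65],[0,0,1.5,0,0,0,65],[0,0,1.5,0,0,0,65],[0,0,0,0,0,0,65]]]' >/dev/null
python3 -c "
from h import *
k=loc(.045,0);go(*k,.142);rot(6)"
```

```text
t 4.05 tool cm [ 0.08 -0.76  8.35] pos [ 0.6205 -0.0368  0.2255] rot [179.8  -0.3   6.5] F [-1.   0.9 -0.5] open 0.0556
rotvec [ 0.004 -0.005  0.008] q6 170.2
```

```bash
python3 -m pendant '[[[0.1,-0.7,1.5,0,0,0,65],[0,0,2,0,0,0,65],[0,0,1.5,0,0,0,65],[0,0,0,0,0,0,65]]]' >/dev/null
python3 -c "
from h import *
k=loc(.045,0);go(*k,.142);rot(6)"
```

```text
t 4.38 tool cm [ 0.14 -0.47  3.78] pos [ 0.6196 -0.0342  0.1798] rot [179.7  -0.7   6.4] F [-1.2 -1.1 -0.1] open 0.0556
rotvec [ 0.005 -0.012  0.006] q6 170.6
```

```bash
python3 -m pendant '[[[0.1,-0.4,0.5,0,0,0,65],[0,-0.1,0.5,0,0,0,65],[0,0,0,0,0,0,65]]]' >/dev/null
python3 - <<'E'
from h import *
k=loc(.045,0);go(*k,.142)
im=bot.camera("scene");cv2.imwrite("pics/f.png",cv2.resize(im[140:230,260:370],None,fx=7,fy=6.5,interpolation=2)[:,:,::-1])
E
```

```text
t 4.63 tool cm [ 0.05 -0.11  3.11] pos [ 0.62   -0.0305  0.1731] rot [179.7  -0.9   6.3] F [ 1.3 -0.5 -0.9] open 0.0556
```

View pics/f.png

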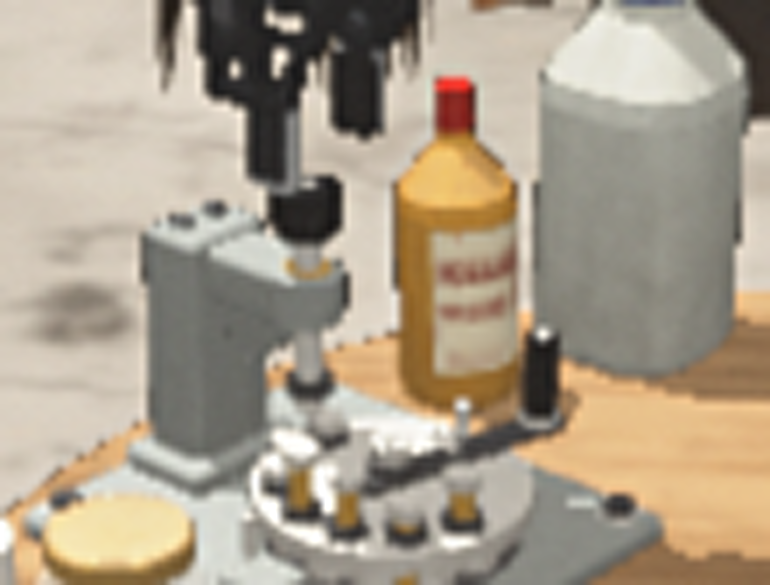

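```bash
python3 -m pendant '[[[0,-0.1,1.3,0,0,0,65],[0,0,1.3,0,0,0,65],[0,0,0,0,0,0,65]]]' 30
python3 -m pendant '[[[0,0,0,0,0,0,20],[0,0,0,0,0,0,20],[0,0,0,0,0,0,20],[0,0,0,0,0,0,20],[0,0,0,0,0,0,20]]]' 30
```

```text
time: 4.93
ee_pos: [0.6218, -0.0297, 0.1498]
tcp_rot: [179.6, -1.2, 6.3]
wrist_force: [-0.8, 1.0, 0.1]
opening: 0.0555
time: 5.35
ee_pos: [0.6213, -0.0266, 0.1504]
tcp_rot: [179.9, -1.1, 6.5]
wrist_force: [0.5, -1.9, -4.7]
opening: 0.0263
```

```bash
python3 -m pendant '[[[0,0,-0.8,0,0,0,20],[0,0,-0.8,0,0,0,20],[0,0,-0.6,0,0,0,20],[0,0,0,0,0,0,20]]]'
python3 -m pendant '[[[0,0,-0.4,0,0,0,20],[0,0,0,0,0,0,20]]]'
```

```text
time: 5.68
ee_pos: [0.6213, -0.0267, 0.1731]
tcp_rot: [179.9, -1.1, 6.5]
wrist_force: [-0.1, 1.3, 0.5]
opening: 0.0264
time: 5.85
ee_pos: [0.6213, -0.0267, 0.178]
tcp_rot: [179.9, -1.1, 6.5]
wrist_force: [-0.4, 2.0, 2.1]
opening: 0.0267
```

```bash
python3 -m pendant '[[[0,0,-0.2,0,0,0,20],[0,0,0,0,0,0,20]]]'
python3 - <<'E'
from h import *
im=bot.camera("scene");cv2.imwrite("pics/g.png",cv2.resize(im[140:230,260:370],None,fx=7,fy=6.5,interpolation=2)[:,:,::-1])
E
```

```text
time: 6.02
ee_pos: [0.6212, -0.0266, 0.1788]
tcp_rot: [180.0, -1.0, 6.5]
wrist_force: [2.6, 1.0, -1.0]
opening: 0.0269
```

View pics/g.png

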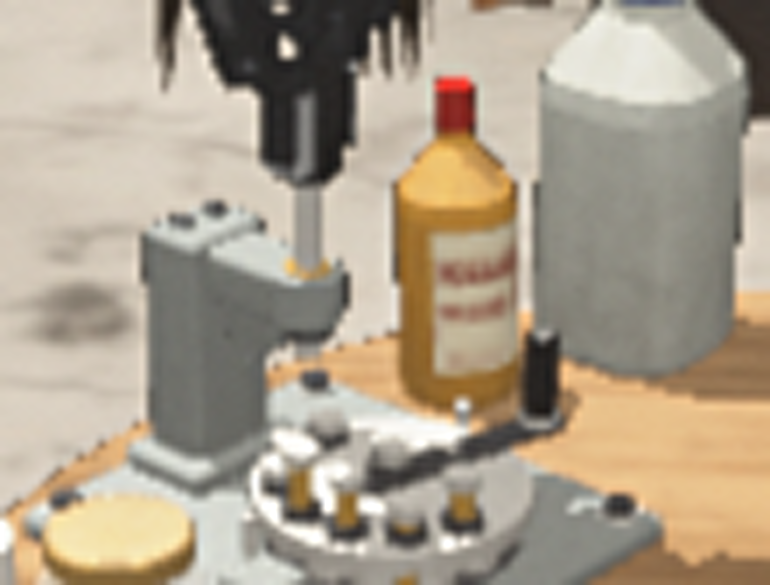

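```bash
python3 -m pendant '[[[0,0,0,0,0,0,65],[0,0,0,0,0,0,65],[0,0,0,0,0,0,65],[0,0,0,0,0,0,65],[0,0,-1,0,0,0,65]]]'
python3 -m pendant '[[[0,0,-2.5,0,0,0,65],[0,0,-2.5,0,0,0,65],[0,0,-2,0,0,0,65],[-1,0,0,0,0,-0.12,65],[-2,0,0,0,0,-0.12,65]]]'
python3 - <<'E'
from h import *
bot.camera("scene");bot.camera("top")
for c in("scene","top"):
    for t,z in(("rod_knob",.184),("grip",.067)):
        m=bot.mark_of(c,t)
        if m: print(c,t,m[0]["uv"],round(m[0]["confidence"],2),np.round(atz(c,m[0]["uv"],z),4))
for a in (0,10,15,30): print(a, proj("scene",[*loc(.075*np.sin(np.radians(-a)),-.075*np.cos(np.radians(a))),.067]), loc(.075*np.sin(np.radians(-a)),-.075*np.cos(np.radians(a))))
print(proj("scene",[*loc(.045,0),.184]))
E
```

```text
time: 6.48
ee_pos: [0.6203, -0.027, 0.1899]
tcp_rot: [180.0, -1.0, 6.4]
wrist_force: [0.5, 0.6, -0.6]
opening: 0.0553
time: 6.9
ee_pos: [0.5902, -0.0325, 0.2675]
tcp_rot: [179.6, -1.2, 20.4]
wrist_force: [0.2, -0.9, -0.1]
opening: 0.0554
scene rod_knob [303.6, 162.6] 0.71 [ 0.6201 -0.0268  0.184 ]
scene grip [336.7, 197.9] 0.97 [ 0.5541 -0.0939  0.067 ]
0 [333.52614937 195.57597576] (np.float64(0.5691331048754813), np.float64(-0.09997571474263878))
10 [336.7910658  197.16927273] (np.float64(0.5562716458859163), np.float64(-0.09763143419790941))
15 [338.2187943  198.06694385] (np.float64(0.550042998888142), np.float64(-0.0956280363230528))
30 [341.54820624 201.09607035] (np.float64(0.5327286344653456), np.float64(-0.08648761845062601))
[303.94366171 162.19565741]
```

```bash
python3 -m pendant '[[[-1,0,0,0,0,-0.12,55],[0,0,0,0,0,-0.12,55],[0,0,0,0,0,-0.12,55],[0,0,0,0,0,-0.12,55],[0,0,0,0,0,-0.12,55]]]' >/dev/null
python3 -m pendant '[[[0,0,0,0,0,-0.12,55],[0,0,0,0,0,-0.12,55],[0,0,0,0,0,-0.1,55],[0,0,0,0,0,0,55]]]' >/dev/null
python3 -c "
from h import *
go(.555,-.096,.17);rot(74)"
```

```text
t 7.95 tool cm [-6.65 -1.32  9.06] pos [ 0.5833 -0.035   0.261 ] rot [179.4  -0.3  75.6] F [-0.1 -0.9 -0.4] open 0.0468
rotvec [ 0.01  -0.005  0.028] q6 100.9
```

```bash
python3 -m pendant '[[[-3.3,-0.7,0,0,0,0,50],[-3.3,-0.6,1,0,0,0,50],[0,0,3,0,0,0,50],[0,0,3,0,0,0,50],[0,0,1,0,0,0,50]]]' >/dev/null
python3 -m pendant '[[[0,0,0,0,0,0,50]]]'
python3 -c "
from h import *
go(.555,-.096,.10);rot(74)"
```

```text
time: 8.45
ee_pos: [0.5563, -0.0972, 0.1766]
tcp_rot: [179.5, -0.3, 74.2]
wrist_force: [0.0, -0.3, 0.2]
opening: 0.043
t 8.45 tool cm [ 0.05 -0.23  7.65] pos [ 0.5563 -0.0972  0.1766] rot [179.5  -0.3  74.2] F [ 0.  -0.3  0.2] open 0.043
rotvec [ 0.009 -0.005  0.003] q6 95.8
```

```bash
python3 -m pendant '[[[0,-0.1,2.5,0,0,0,50],[0,-0.1,2.5,0,0,0,50],[0,0,2,0,0,0,50],[0,0,0,0,0,0,50]]]'
python3 - <<'E'
from h import *
go(.555,-.096,.055)
im=bot.camera("scene");cv2.imwrite("pics/i.png",cv2.resize(im[130:240,270:380],None,fx=6,fy=5.4,interpolation=2)[:,:,::-1])
E
```

```text
time: 8.78
ee_pos: [0.5577, -0.0956, 0.1089]
tcp_rot: [179.3, -0.3, 73.7]
wrist_force: [-0.8, -0.1, -1.3]
opening: 0.0432
t 8.78 tool cm [-0.14 -0.32  5.38] pos [ 0.5577 -0.0956  0.1089] rot [179.3  -0.3  73.7] F [-0.8 -0.1 -1.3] open 0.0432
```

View pics/i.png

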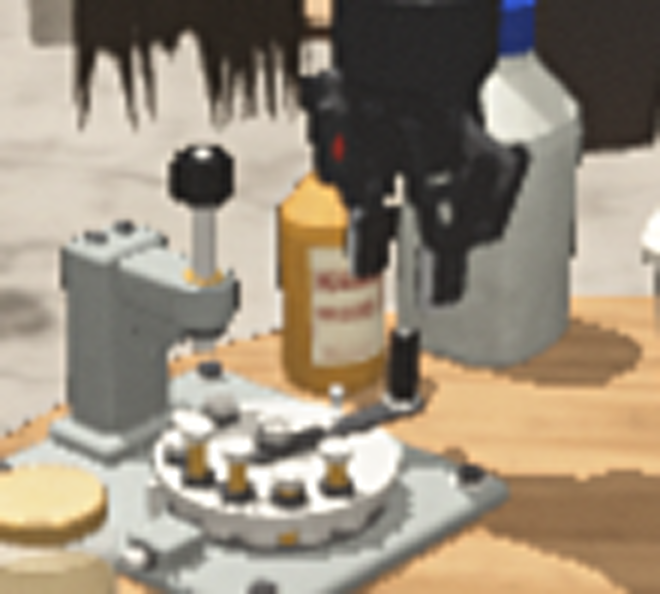

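```bash
python3 -m pendant '[[[-0.1,-0.3,1.5,0,0,0,50],[0,0,2,0,0,0,50],[0,0,1.6,0,0,0,50],[0,0,0,0,0,0,50]]]' 20
python3 -m pendant '[[[0,0,0,0,0,0,12],[0,0,0,0,0,0,12],[0,0,0,0,0,0,12],[0,0,0,0,0,0,12],[0,0,0,0,0,0,12]]]' 20
```

```text
time: 9.17
ee_pos: [0.5614, -0.0954, 0.0692]
tcp_rot: [178.5, -0.4, 73.6]
wrist_force: [-0.8, 0.9, -0.3]
opening: 0.0427
time: 9.58
ee_pos: [0.565, -0.0956, 0.0741]
tcp_rot: [178.2, -0.4, 73.5]
wrist_force: [2.6, -0.1, -10.7]
opening: 0.0133
```

```bash
python3 -m pendant '[[[0,0,0,0,0,0,50],[0,0,0,0,0,0,50],[0,0,0,0,0,0,50],[0,0,0,0,0,0,50]]]' 20
python3 - <<'E'
from h import *
bot.camera("scene")
for m in bot.mark_of("scene","grip")[:2]: print(m["uv"],round(m["confidence"],2),np.round(atz("scene",m["uv"],.067),4))
go(.558,-.096,.055);rot(74)
E
```

```text
time: 9.92
ee_pos: [0.5669, -0.0958, 0.0783]
tcp_rot: [177.9, -0.5, 73.5]
wrist_force: [-1.1, 0.1, -0.1]
opening: 0.0426
[333.2, 196.6] 0.79 [ 0.5665 -0.0943  0.067 ]
t 10.02 tool cm [-0.29 -0.93  2.28] pos [ 0.5669 -0.0958  0.0782] rot [177.9  -0.5  73.5] F [0.7 0.  0. ] open 0.0428
rotvec [ 0.036 -0.008 -0.009] q6 96.8
```

```bash
python3 -m pendant '[[[-0.1,0,1.2,0.036,-0.008,0,50],[0,0,1.4,0,0,0,50],[0,0,0.3,0,0,0,50]]]' 20
python3 -m pendant '[[[0,0,0.1,0,0,0,10],[0,0,0.1,0,0,0,10],[0,0,0.1,0,0,0,10],[0,0,0.1,0,0,0,10],[0,0,0.1,0,0,0,10]]]' 20
```

```text
time: 10.27
ee_pos: [0.5682, -0.097, 0.0512]
tcp_rot: [179.8, -0.0, 73.5]
wrist_force: [-0.1, 0.5, -0.4]
opening: 0.0427
time: 10.68
ee_pos: [0.57, -0.0975, 0.0492]
tcp_rot: [179.5, -0.0, 73.5]
wrist_force: [-1.8, 0.4, 5.5]
opening: 0.0143
```

```bash
cat >> h.py <<'E'
def arc(n=5,step=6,dyaw=-3,r=.0735):
    o=bot.get_obs();p=np.array(o["ee_pos"]);yaw=o["tcp_rot"][2]
    rel=p[:2]-[SX,SY];ang=np.degrees(np.arctan2(rel[1],rel[0]))
    cw=(-95.33-ang)%360; cw=cw-360 if cw>180 else cw
    print("t",round(float(o["time"]),2),"cw from first",round(cw,1),"r",round(float(np.hypot(*rel)),4),"z",round(float(p[2]),4),"rot",np.round(o["tcp_rot"],1),"F",np.round(o["wrist_force"],1),"q6",round(float(o["q"][5]),1))
    q=p[:2]
    for i in range(1,n+1):
        a=np.radians(-95.33-cw-i*step);t=np.array([SX,SY])+r*np.array([np.cos(a),np.sin(a)])
        d=(t-q)*100;y=np.radians(yaw+(i-1)*dyaw)
        print(np.round([np.cos(y)*d[0]+np.sin(y)*d[1],np.sin(y)*d[0]-np.cos(y)*d[1]],2));q=t
    R=Ro.from_euler("xyz",o["tcp_rot"],degrees=True)
E
python3 -c "
from h import *
arc()"
```

```text
t 10.68 cw from first -0.5 r 0.0725 z 0.0492 rot [179.5  -0.   73.5] F [-1.8  0.4  5.5] q6 96.8
[-0.21 -0.74]
[-0.08 -0.77]
[-0.04 -0.77]
[ 0.   -0.77]
[ 0.04 -0.77]
```

```bash
python3 -m pendant '[[[-0.15,-0.76,-0.2,0,0,0.052,10],[-0.08,-0.77,0,0,0,0.052,10],[-0.04,-0.77,0,0,0,0.052,10],[0,-0.77,0,0,0,0.052,10],[0.04,-0.77,0,0,0,0.052,10]]]' 30
python3 -c "
from h import *
arc()"
```

```text
time: 11.1
ee_pos: [0.5375, -0.0877, 0.0495]
tcp_rot: [179.0, -0.2, 57.9]
wrist_force: [-1.5, -5.1, 0.2]
opening: 0.0141
t 11.1 cw from first 26.4 r 0.0734 z 0.0495 rot [179.   -0.2  57.9] F [-1.5 -5.1  0.2] q6 113.0
[ 0.02 -0.77]
[ 0.08 -0.77]
[ 0.12 -0.76]
[ 0.15 -0.75]
[ 0.19 -0.74]
```

```bash
python3 -m pendant '[[[0.02,-0.77,-0.1,0.015,0,0.05,10],[0.08,-0.77,0,0,0,0.05,10],[0.12,-0.76,0,0,0,0.05,10],[0.15,-0.75,0,0,0,0.05,10],[0.19,-0.74,0,0,0,0.05,10]]]' 30
python3 -c "
from h import *
arc()"
```

```text
time: 11.52
ee_pos: [0.5125, -0.0654, 0.0495]
tcp_rot: [179.2, -0.0, 42.4]
wrist_force: [-0.4, -5.4, -0.5]
opening: 0.0144
t 11.52 cw from first 52.4 r 0.0752 z 0.0495 rot [179.2  -0.   42.4] F [-0.4 -5.4 -0.5] q6 130.6
[ 0.34 -0.72]
[ 0.21 -0.74]
[ 0.25 -0.73]
[ 0.29 -0.71]
[ 0.33 -0.7 ]
```

```bash
python3 -m pendant '[[[0.25,-0.74,0,0.01,0,0.04,10],[0.21,-0.75,0,0,0,0.04,10],[0.25,-0.74,0,0,0,0.04,10],[0.3,-0.72,0,0,0,0.04,10],[0.34,-0.7,0,0,0,0.04,10]]]' 30
python3 -c "
from h import *
arc(r=.0745)"
```

```text
time: 11.93
ee_pos: [0.5003, -0.0346, 0.0494]
tcp_rot: [179.0, 0.3, 29.7]
wrist_force: [-3.3, -7.5, 0.9]
opening: 0.0144
t 11.93 cw from first 77.7 r 0.0764 z 0.0494 rot [179.    0.3  29.7] F [-3.3 -7.5  0.9] q6 146.9
[ 0.51 -0.63]
[ 0.38 -0.68]
[ 0.41 -0.66]
[ 0.44 -0.64]
[ 0.48 -0.62]
```

```bash
python3 -m pendant '[[[0.4,-0.67,0,0.015,0,0.03,10],[0.38,-0.69,0,0,0,0.03,10],[0.42,-0.67,0,0,0,0.03,10],[0.45,-0.65,0,0,0,0.03,10],[0.48,-0.62,0,0,0,0.03,10]]]' 30
python3 -c "
from h import *
arc(r=.075,dyaw=-1)"
```

```text
time: 12.35
ee_pos: [0.5015, -0.0014, 0.0493]
tcp_rot: [179.1, 0.8, 20.2]
wrist_force: [-2.2, -11.7, 1.3]
opening: 0.0145
t 12.35 cw from first 102.4 r 0.0783 z 0.0493 rot [179.1   0.8  20.2] F [ -2.2 -11.7   1.3] q6 160.3
[ 0.78 -0.39]
[ 0.56 -0.55]
[ 0.61 -0.5 ]
[ 0.65 -0.44]
[ 0.69 -0.38]
```

```bash
python3 -m pendant '[[[0.62,-0.48,0,0.015,0.01,0,10],[0.58,-0.54,0,0,0,0,10],[0.6,-0.51,0,0,0,0,10]]]' 30
python3 -c "
from h import *
arc(r=.077,dyaw=0)"
```

```text
time: 12.6
ee_pos: [0.5105, 0.0175, 0.0492]
tcp_rot: [179.8, 0.5, 19.8]
wrist_force: [1.2, -2.2, -0.6]
opening: 0.0141
t 12.6 cw from first 117.8 r 0.0783 z 0.0492 rot [179.8   0.5  19.8] F [ 1.2 -2.2 -0.6] q6 162.3
[ 0.75 -0.35]
[ 0.71 -0.38]
[ 0.75 -0.3 ]
[ 0.77 -0.22]
[ 0.79 -0.14]
```

```bash
python3 -m pendant '[[[0,0,0,0,0,0,45],[0,0,0,0,0,0,45],[0,0,0,0,0,0,45],[0,0,-0.3,0,0,0,45],[0,0,-2,0,0,0,45]]]' 30
python3 -m pendant '[[[0,0,-3,0,0,0,60],[0,0,-3,0,0,0,60],[0,0,-3,0,0,0,60],[0,0,-3,0,0,0,60],[0,0,-2,0,0,0,60]]]' 30
python3 - <<'E'
from h import *
bot.camera("scene");bot.camera("top")
for c in("scene","top"):
  for m in bot.mark_of(c,"grip")[:1]:
    p=atz(c,m["uv"],.067);print(c,m["uv"],round(m["confidence"],2),np.round(p,4),"cw",-95.33+360-np.degrees(np.arctan2(p[1]-SY,p[0]-SX)))
for k in(4,5,6):
    a=np.pi+np.radians(30*(4-k));print(k,loc(.075*np.cos(a),.075*np.sin(a)),proj("scene",[*loc(.075*np.cos(a),.075*np.sin(a)),.067]))
im=bot.camera("scene");cv2.imwrite("pics/j.png",cv2.resize(im[150:250,270:380],None,fx=6.5,fy=6,interpolation=2)[:,:,::-1])
go(*loc(.045,0),.30);rot(6)
E
```

```text
time: 13.02
ee_pos: [0.5088, 0.0183, 0.0699]
tcp_rot: [180.0, 0.8, 19.9]
wrist_force: [0.3, -0.0, -0.4]
opening: 0.0386
time: 13.43
ee_pos: [0.5079, 0.0182, 0.2154]
tcp_rot: [-179.9, 1.0, 19.9]
wrist_force: [0.6, -0.4, 0.2]
opening: 0.0512
scene [324.9, 223.7] 0.61 [0.502  0.0389 0.067 ] cw 125.57894010098471
4 (np.float64(0.5014242852573612), np.float64(-0.018333104875481378)) [337.38116843 214.5607629 ]
5 (np.float64(0.5149123815493739), np.float64(0.018071365534654448)) [325.43692273 218.75225593]
6 (np.float64(0.5447956507920155), np.float64(0.042854513575144595)) [310.69895694 219.21177484]
t 13.68 tool cm [ 8.86  8.33 -9.05] pos [0.5075 0.0182 0.2114] rot [-179.9    1.1   19.9] F [-0.1 -0.5 -0.7] open 0.051
rotvec [0.    0.02  0.243] q6 162.3
```

View pics/j.png

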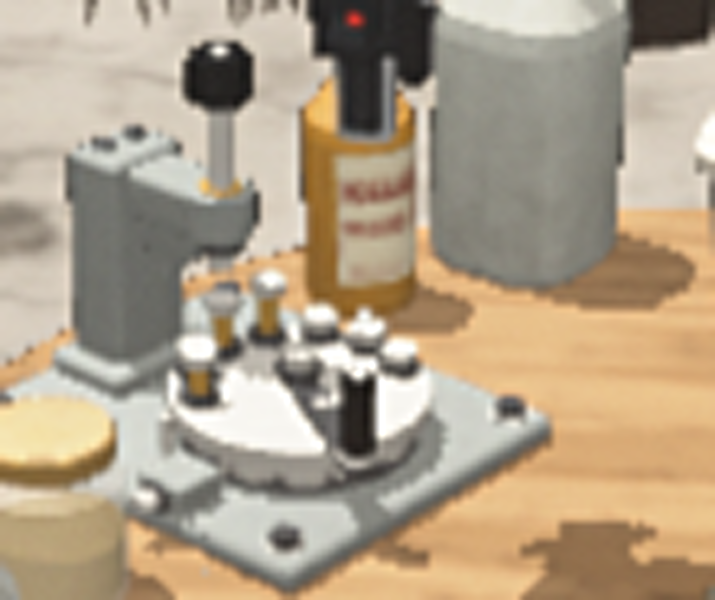

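Run:
```python
from h import *
for j in range(1,8):
    a=np.radians(30*(j-5))
    for z in(.052,.072):
        u=proj("scene",[*loc(.045*np.cos(a),.045*np.sin(a)),z]);print(j,z,np.round((u-[270,150])*[6.5,6]))
```

```text
1 0.052 [399. 344.]
1 0.072 [400. 307.]
2 0.052 [369. 324.]
2 0.072 [369. 287.]
3 0.052 [321. 313.]
3 0.072 [321. 276.]
4 0.052 [268. 314.]
4 0.072 [268. 278.]
5 0.052 [224. 328.]
5 0.072 [223. 291.]
6 0.052 [199. 350.]
6 0.072 [198. 313.]
7 0.052 [200. 375.]
7 0.072 [200. 338.]
```

```bash
python3 -m pendant '[[[0,0,-3,0,0.02,0,0],[2.2,2.1,-1,0,0,0,0],[2.2,2.1,0,0,0,0,0],[2.2,2.1,0,0,0,0,0],[2.1,2,0,0,0,0,0]]]' 20
python3 -m pendant '[[[0,0,0,0,0,0,0],[0,0,0,0,0,0,0]]]' 20
python3 -c "
from h import *
go(*loc(.045,0),.205);rot(20)"
```

```text
time: 14.1
ee_pos: [0.6159, -0.0299, 0.2486]
tcp_rot: [-179.7, 0.3, 20.1]
wrist_force: [0.1, 0.2, 0.7]
opening: -0.0004
time: 14.27
ee_pos: [0.619, -0.0322, 0.242]
tcp_rot: [-179.6, 0.7, 20.0]
wrist_force: [0.3, -0.5, 1.2]
opening: -0.0002
t 14.27 tool cm [ 0.32 -0.16  3.7 ] pos [ 0.619  -0.0322  0.242 ] rot [-179.6    0.7   20. ] F [ 0.3 -0.5  1.2] open -0.0002
rotvec [-0.007  0.012 -0.   ] q6 157.0
```

```bash
python3 -m pendant '[[[0.35,-0.35,1.2,-0.007,0.012,0,0],[0,0,1.3,0,0,0,0],[0,0,0.7,0,0,0,0],[0,0,0.2,0,0,0,0]]]' 20
python3 -m pendant '[[[0,0,0.2,0,0,0,0],[0,0,0.1,0,0,0,0]]]' 20
```

```text
time: 14.6
ee_pos: [0.6183, -0.0272, 0.2029]
tcp_rot: [-179.8, 0.3, 20.0]
wrist_force: [-0.7, 0.4, -0.8]
opening: 0.0001
time: 14.77
ee_pos: [0.6169, -0.0267, 0.1994]
tcp_rot: [-179.8, 0.4, 20.0]
wrist_force: [0.2, -1.0, 0.1]
opening: -0.0001
```

```bash
python3 -m pendant '[[[0.25,0.1,0.15,0,0,0,0],[0.1,0.05,0.15,0,0,0,0],[0,0,0.15,0,0,0,0],[0,0,0.15,0,0,0,0]]]' 20
python3 -m pendant '[[[0,0,0.1,0,0,0,0],[0,0,0.1,0,0,0,0],[0,0,0.1,0,0,0,0]]]' 20
python3 -m pendant '[[[0,0,0.1,0,0,0,0],[0,0,0.1,0,0,0,0]]]' 20
```

```text
time: 15.1
ee_pos: [0.6212, -0.0268, 0.1953]
tcp_rot: [-179.9, 0.2, 20.0]
wrist_force: [-1.1, -0.7, 2.4]
opening: -0.0002
time: 15.35
ee_pos: [0.6212, -0.0268, 0.193]
tcp_rot: [-179.9, 0.2, 20.0]
wrist_force: [-1.9, 0.5, 2.9]
opening: 0.0001
time: 15.52
ee_pos: [0.6212, -0.0268, 0.1911]
tcp_rot: [-179.9, 0.2, 20.0]
wrist_force: [-1.0, -0.3, 2.3]
opening: -0.0
```

```bash
python3 -m pendant '[[[0,0,0.1,0,0,0,0],[0,0,0.1,0,0,0,0],[0,0,0.1,0,0,0,0]]]' 20
for i in 1 2; do :; done
python3 -m pendant '[[[0,0,0.08,0,0,0,0],[0,0,0.08,0,0,0,0]]]' 20 | grep -E "ee|wrist"
python3 -m pendant '[[[0,0,0.08,0,0,0,0]]]' 20| grep -E "ee|wrist"
python3 -c "
from h import *
a=[]
for i in range(2):
    bot.camera('scene');a.append(bot.get_obs());print(a[-1]['ee_pos'],a[-1]['wrist_force'])"
```

```text
time: 15.77
ee_pos: [0.6212, -0.0268, 0.188]
tcp_rot: [-179.9, 0.2, 20.0]
wrist_force: [-1.7, -0.7, 2.5]
opening: -0.0001
ee_pos: [0.6212, -0.0268, 0.1861]
wrist_force: [-0.1, 0.0, 2.2]
ee_pos: [0.6212, -0.0268, 0.1852]
wrist_force: [-0.5, 0.5, 2.0]
[ 0.62122574 -0.02683061  0.18503986] [ 0.03129405 -0.3015688   2.02356962]
[ 0.62120796 -0.02681975  0.18504176] [-0.26519939  0.57177812 -0.37959372]
```

One row at a time from here, stopping when the force goes up or z stalls.

```bash
python3 -m pendant '[[[0,0,0.08,0,0,0,0],[0,0,0.08,0,0,0,0]]]' 20| grep -E "ee|wrist"
python3 -m pendant '[[[0,0,0.08,0,0,0,0]]]' 20| grep -E "ee|wrist"
```

```text
ee_pos: [0.6213, -0.0268, 0.1835]
wrist_force: [-1.5, 0.8, 1.6]
ee_pos: [0.6213, -0.0268, 0.1826]
wrist_force: [-1.3, 0.1, 3.1]
```

```bash
python3 -m pendant '[[[0,0,0.08,0,0,0,0]]]' 20| grep -E "ee|wrist"
```

```text
ee_pos: [0.6213, -0.0268, 0.1819]
wrist_force: [-2.3, -0.5, 7.8]
```

```bash
python3 -m pendant '[[[0,0,0.08,0,0,0,0]]]' 20| grep -E "ee|wrist"
```

```text
ee_pos: [0.6213, -0.0268, 0.1818]
wrist_force: [-3.2, -0.4, 9.9]
```

Contact: z stalled at 0.1818 with about 8 N on the screw, which puts the tip near 0.070 as expected. I lift off straight up and check.

```bash
python3 -m pendant '[[[0,0,-0.3,0,0,0,0],[0,0,-1.5,0,0,0,0],[0,0,-3,0,0,0,0],[-3,0,-3,0,0,0,0],[-3,0,-3,0,0,0,0]]]' 20
python3 -m pendant '[[[0,0,0,0,0,0,0],[0,0,0,0,0,0,0],[0,0,0,0,0,0,0]]]' 20
python3 - <<'E'
from h import *
im=bot.camera("scene");cv2.imwrite("pics/k.png",cv2.resize(im[150:250,270:380],None,fx=6.5,fy=6,interpolation=2)[:,:,::-1])
for t in("grip","rod_knob"):
  for m in bot.mark_of("scene",t)[:1]: print(t,m["uv"],m["confidence"])
print(proj("scene",[*loc(.045,0),.170]))
E
```

```text
time: 16.95
ee_pos: [0.5654, -0.0464, 0.2821]
tcp_rot: [-179.5, 1.0, 20.2]
wrist_force: [1.0, 0.0, -0.1]
opening: 0.0002
time: 17.2
ee_pos: [0.5635, -0.0481, 0.2909]
tcp_rot: [-179.8, 0.4, 20.0]
wrist_force: [-0.1, 0.2, -0.1]
opening: -0.0001
grip [326.5, 219.4] 0.94
rod_knob [304.6, 166.2] 0.63
[303.99562511 166.90241758]
```

View pics/k.png

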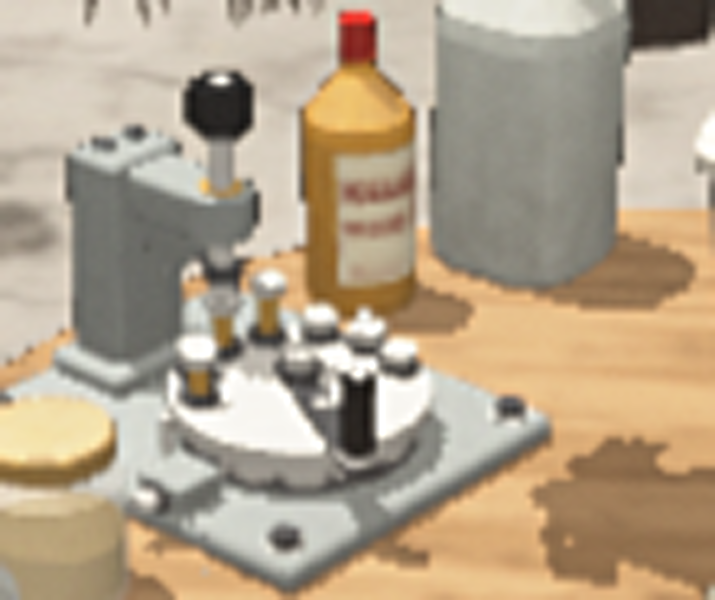

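```bash
python3 -c "
from h import *
print(bot.job_done())"
```

```text
the job is handed in; nothing more can be done
None
```

I set the depth stop to the fifth screw and handed the job in at about 17 s of the 61 s allowed. No verdict is reported.

**What I did**
- **Rod:** I lifted it by the knob until its collar met the guide arm, then let go.
- **Turret:** I gripped the handle and turned it about 120° clockwise from the first notch, one 30° step at a time. I did not pause to let go at the intermediate notches. On release it settled into the fifth.
- **Lowering:** I pushed the rod down on its knob with the closed fingertips, about 0.8 mm per row at the end. I stopped when the height stalled at a wrist force of about 10 N, which I estimate as 8 N on the screw. Then I lifted the arm clear.

**Last checks**
- **Handle position:** it stands within about 1 pixel of where the fifth stop should be. One network reading just after release was 5 pixels off, but the picture and a later reading agreed with the fifth stop.
- **Rod:** the tip is on the fifth head, about 70 mm above the bench. The knob mark matches that height to within 1 pixel.
- **Bystanders:** the glue bottle and nail jar look unmoved. The screw jar was outside the last crop, and I never worked near it.
- **Robot:** it touches nothing.

**Disagreements and gaps**
- **Start angle:** the handle began about 11° clockwise of the first notch, not in a notch as described. My first grasp, which was too high, moved it into the first notch.
- **Resting force:** I could not measure the force left between rod and screw after letting go. I infer it from the push and the friction pad.

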